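# Unbolt the model case against its spring catch

### The arm

A 7-joint arm with a two-finger parallel gripper is mounted at the origin on a cart in front of the work surface, level with it; the furniture and walls round the work are solid. World frame = base frame: x ahead of the robot, y to its left, z up, the work surface at z = 0. Lengths are in m, angles in degrees, forces in N, time in s.
With the tool pointing down it reaches from about 0.35 to 0.775 m from the base axis. Payload 3.1 kg.
Tool frame: the origin (TCP) lies at the very end of the fingers, on their centre line; the grasp point (between the pads) lies 19 mm behind it; z points along the fingers, y is the line along which they close (so a half turn about z gives the same grasp; the last joint's range is limited). The gripper opens to 85 mm and grips with 20 to 120 N. Pads are 22 mm wide; open, the fingers measure 114 mm over their backs; the gripper's body (76 mm by 85 mm) begins 54 mm behind the grasp point. The pads swing forward as they close: fully open they stand 13 mm farther back than shut.
Start: joints at [-71.889, 17.813, 0.802, 86.603, -0.252, 75.585, -1.558], TCP at [0.193, 0.515, 0.231] pointing down, gripper open.
Joint ranges: [-154.91, 154.91], [-16.99, 109.72], [-72.82, 74.43], [7.12, 147.25], [-82.49, 262.49], [11.32, 116.49], [-174.64, 174.64]. Speed limits (degrees/s): [159.86, 159.86, 180, 180, 180, 180, 180].

### API

Orientations are given as [roll, pitch, yaw] about the fixed x, y, z axes, in that order (R = Rz(yaw) Ry(pitch) Rx(roll)).
In Python, from station import readout, viewer, job_done, search_frame, trace, landmark_of gives the robot as it stands. The module is installed in compiled form; this text tells all that it offers.
- The arm moves only by the tool move_arm, never from a script. Its argument "steps" is a list that holds one entry, the list of rows, each a list of 5 numbers: the shift along the world's x, y, z in mm, then the turn about the world's z in degrees, then the opening, from -1 (shut) to 1 (fully open). A call has exactly 5 rows; each row is the pose to reach, as a shift and turn from the pose commanded when the call began; what a row does not reach only later rows make up. A row lasts 1/10 s, in which the tool goes at most 50 mm and 8.59 degrees, less where a joint would pass 70% of its speed; a pose out of reach is approached as far as the arm can. A call with a gripper value outside its range is refused whole. The fingers move at their own pace and stop on an object; the grip force is fixed at half the most. Time passes only in rows, so rows that repeat a pose let the fingers close, or fill a call up. It gives the time, the measured TCP pose, the force, the opening and the grip force at its end, in the units of the state.
- readout.observe(): the state, without advancing time (a new reading comes with each control period).
- viewer.capture(name): name is "side" or "top"; returns a dict with "image" (480x640x3 uint8, blue, green, red), "range_z" (480x640 float32, m along the optical axis (not along the pixel's ray), 0 where there is no reading), "fov_y" (degrees; the focal length in pixels is half the picture's height over the tangent of half this angle, whatever the lens; pixels are square), "cx", "cy" (the principal point, pixels), "world_from_camera" (4x4, takes a point from camera to world coordinates). Camera axes: x right, y down, z forward; pixel columns grow to the right and rows downward; lengths in m; the calibration is good to about 2 mm. A picture is of the moment at which its call begins.
- job_done(): hands the job in; it is judged then, once.
Trained networks look in a picture, given as the dict that the camera call returned (one of the last four; its "shot" number tells which), for a name from the list of things; names that differ only in an ending like _2 or _b are one class to them, and where a whole thing is asked for, a point or a joint stands for the part that bears it (a point fixed in the world has none). Each returns a list of dicts, best first, with "score" (0 to 1); they miss things now and then, are a little off and sometimes report something else, mostly with a low value. They report only what shows in the picture. A call takes as long as a camera call.
- search_frame(picture, label): "at" ([x, y, z] in m, in world coordinates, good to about 4 mm: the middle of the surface that is visible of it).
- trace(picture, label): "region" (480x640 bool, what is visible of it).
- landmark_of(picture, label): "at" ([x, y, z] in m, in world coordinates, good to about 4 mm: a listed point, or the origin of a listed thing).
The state is a dict: "t": time; "joints": joint angles; "dq": joint speeds; "joint_torque": joint torques, N m; "eef_pos": TCP position; "tool_rot": TCP orientation; "ft_force": force on the tool from outside, world axes, zero at the start; "moment": the same for the moment, N m; "opening": finger opening in m; "gripper_force": force on a finger pad.
Only numpy, scipy, OpenCV 4.12 (cv2) and the standard library are available. Lean on these libraries where they do the work, as an engineer would, in place of code of your own. Each camera call takes 0.05 s, during which the arm holds its last target. There are 200 camera calls.

### The job

Unbolt the lid of the plywood case: with one fingertip press the red spring catch plate down and keep it down, while the other finger pushes the bolt's black handle all the way to the left, out of its keeper. Then take the hand away, so that the catch springs up again and locks the bolt in the open position. Only press and push gently, grasp nothing, and leave the paint pots and the model tree where they stand.

Things in the scene. Friction and masses are not known exactly. Their poses are not given: they have to be found in the camera images.
- case: fixed plywood case, 200 (x) x 310 (y) x 70 mm high, carrying the bolt mechanism on its lid; origin: centre of its underside, on the table. At yaw 0 its x points away from the robot, its y to the left, along the bolt. All offsets below are in this frame; 'up' heights are above the lid (lid = 70 mm above the table). A 4 mm aluminium plate lies on the lid under the mechanism
- bolt (a joint): slide of the steel bolt, m: 0 = home (nose in keeper), grows along the case's +y (left), end stop at 0.041; friction about 2 N. With the catch up it is blocked after 1.5 mm. From 0.0385 on, the released catch springs up behind it and keeps it open. A notch half-way (0.016 to 0.024) lets the catch spring up and block if it is let go there
- handle_push (a point): middle of the flat right (-y) face of the black handle tab, 45 mm up, at x = 15, y = -35 mm with the bolt home; moves with the bolt. Push this face along +y. Tab: 54 mm wide in x (-12 to +42), 10 mm thick in y, 25 to 59 mm up. The bar below is 14 mm wide (x -7 to 7), its top 28 mm up. Right of the tab there is 50 mm free space for a finger, to the right guide
- catch (a joint): slide of the red spring catch plate, m: 0 = up (rest), grows as it is pressed straight down, stop at 0.009. The bolt is free from 0.005 on; keep it at 0.006 to 0.009. About 3 N to start, 6.5 N at the stop. It springs up by itself when let go
- catch_top (a point): centre of the flat level top of the red catch plate, x = -48, y = -22 mm, 42 mm up at rest; moves with it. Top: 54 mm in x (-75 to -21) by 116 mm in y (-80 to +36); press it anywhere, a fingertip may slide along it. Pressed it is 33 to 37 mm up, still above the bolt's bar, so the other fingertip clears the bar at that height
- guide_right (a point): middle of the top of the right bolt guide, a fixed steel bridge over the bar at x = 0, y = -96 mm, 34 mm up, 30 mm in x by 12 mm in y. An equal guide stands at y = +64 mm and the keeper, 20 mm in y, at y = -137 mm
- pot_green_mid (a point): green paint pot, 37 mm wide, 34 mm high, loose on the left end of the lid; point at its centre, half-way up. Bystander, not to be touched
- spare_cone_mid (a point): dark green model tree, 27 mm wide, 71 mm high, loose on the left end of the lid; point at its centre, half-way up. Bystander, not to be touched
- pot_blue_mid (a point): blue paint pot, 39 mm wide, 40 mm high, on the table; point at its centre, half-way up. Bystander, not to be touched
- pot_white_mid (a point): white paint pot, 39 mm wide, 40 mm high, on the table; point at its centre, half-way up. Bystander, not to be touched
- pot_ochre_mid (a point): ochre paint pot, 39 mm wide, 40 mm high, on the table; point at its centre, half-way up. Bystander, not to be touched

How it is judged:
By the outcome, as a careful person would: the job done as asked, in the order asked, and still so for the second after the job is handed in, with the robot touching nothing.
It also fails if it takes over 48 s, if anything falls off the work surface, if the arm or the gripper's body presses on something with over 40 N, if the wrist force passes 120 N, or if a joint passes its speed limit or range.

## Working session

There is one attempt and no reset: what is moved stays moved. The work goes in short steps, Python scripts to look and compute and a tool call to move; the robot and the scene stay as the last step left them, time stands still between calls to the robot, and variables do not carry over. Pictures are saved under pics/ and viewed, at most 10 in all, crops included, and the job is handed in when it is done.

Besides the shell and the picture viewer there is one more tool, called after "Request:" as a command line: name --argument value ..., lists and objects as JSON in quotes. move_arm: Moves the arm, as the interface text tells. Its arguments: {"type":"object","properties":{"steps":{"type":"array"}},"required":["steps"]}

```bash
mkdir -p pics; cat > h.py <<'E'
from station import *
import numpy as np, cv2
L=['case','handle_push','catch_top','guide_right','pot_green_mid','spare_cone_mid','pot_blue_mid','pot_white_mid','pot_ochre_mid']
def look(cam,labels=L):
    p=viewer.capture(cam)
    for l in labels:
        r=landmark_of(p,l)
        print(cam,l,[(np.round(np.array(d['at'])*1000).astype(int).tolist(),round(d['score'],2)) for d in r[:2]])
    return p
E
python3 - <<'E'
from h import *
s=readout.observe();print({k:np.round(v,3).tolist() for k,v in s.items()})
for c in('top','side'):
    p=look(c);cv2.imwrite(f'pics/{c}0.png',p['image']);print(p['world_from_camera'].round(3).tolist(),p['fov_y'])
E
```

```text
{'t': 0.0, 'joints': [-71.887, 17.861, 0.802, 86.693, -0.252, 75.585, -1.559], 'dq': [-0.049, 0.014, -0.053, -0.046, -0.027, 0.07, 0.006], 'joint_torque': [-0.0, -37.991, 0.146, -23.059, 0.012, 0.014, -0.0], 'eef_pos': [0.192, 0.514, 0.23], 'tool_rot': [-179.864, 0.005, 159.501], 'ft_force': [0.112, 0.406, -0.304], 'moment': [-0.011, 0.024, 0.011], 'gripper_force': 0.0, 'opening': 0.085}
top case [([531, -83, 1], 0.65)]
top handle_push [([560, -111, 114], 0.59)]
top catch_top [([493, -118, 111], 0.87)]
top guide_right [([569, -171, 102], 0.81)]
top pot_green_mid [([444, 15, 91], 0.64), ([388, -323, 19], 0.29)]
top spare_cone_mid [([550, 30, 103], 0.54)]
top pot_blue_mid [([386, -325, 19], 0.67), ([443, 14, 88], 0.33)]
top pot_white_mid [([413, -464, 18], 0.67)]
top pot_ochre_mid [([488, -358, 19], 0.79)]
[[-0.051, -0.971, 0.234, 0.24], [-0.999, 0.051, -0.006, -0.149], [-0.007, -0.234, -0.972, 1.211], [0.0, 0.0, 0.0, 1.0]] 50.90130488039641
side case [([539, -81, 0], 0.65)]
side handle_push [([560, -111, 116], 0.7)]
side catch_top [([493, -117, 114], 0.69)]
side guide_right [([569, -169, 104], 0.65)]
side pot_green_mid [([437, 15, 84], 0.6)]
side spare_cone_mid [([554, 37, 107], 0.65), ([409, -462, 21], 0.22)]
side pot_blue_mid [([386, -320, 21], 0.61)]
side pot_white_mid []
side pot_ochre_mid [([494, -354, 22], 0.86)]
[[0.999, 0.032, -0.027, 0.53], [0.038, -0.439, 0.898, -1.225], [0.016, -0.898, -0.44, 0.611], [0.0, 0.0, 0.0, 1.0]] 48.713341342161435
```

View pics/top0.png

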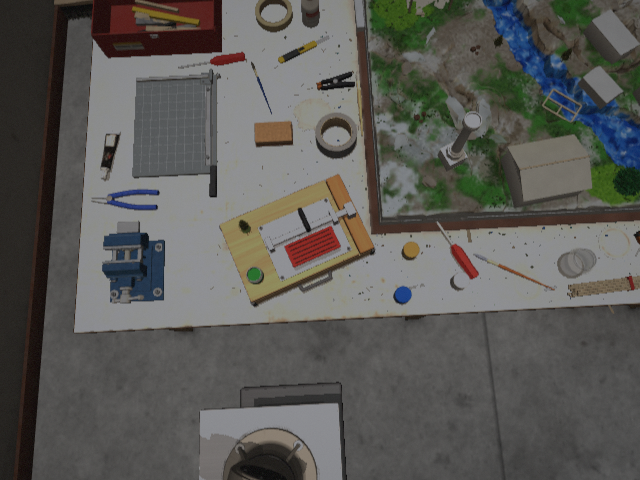

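View pics/side0.png

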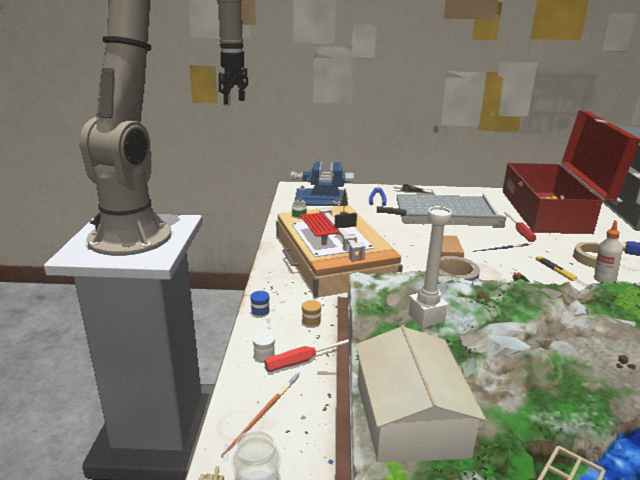

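```bash
python3 - <<'E'
from h import *
# masks -> top surface points of catch, handle, guides
for c in('top','side'):
    p=viewer.capture(c);f=240/np.tan(np.radians(p['fov_y']/2));T=p['world_from_camera']
    for l in('catch','handle_push','case'):
        r=trace(p,l)
        if not r: print(l,'none');continue
        m=r[0]['region']&(p['range_z']>0);v,u=np.nonzero(m);z=p['range_z'][m]
        P=np.c_[(u-p['cx'])/f*z,(v-p['cy'])/f*z,z]@T[:3,:3].T+T[:3,3]
        P*=1000
        top={'catch':(107,118),'handle_push':(122,134),'case':(64,75)}[l]
        Q=P[(P[:,2]>top[0])&(P[:,2]<top[1])]
        if len(Q)<20: print(c,l,'few',np.percentile(P,[2,50,98],axis=0).round().tolist());continue
        (cx,cy),(w,h),a=cv2.minAreaRect(Q[:,:2].astype(np.float32))
        print(c,l,round(r[0]['score'],2),len(Q),'rect',np.round([cx,cy,w,h,a],1),'z',np.percentile(Q[:,2],[5,50,95]).round(1),'xy 2/98',np.percentile(Q[:,:2],[2,98],axis=0).round().tolist())
E
```

```text
top catch 0.92 1158 rect [ 491.4 -119.2   54.6  114.3   20.8] z [108.3 111.5 115. ] xy 2/98 [[455.0, -173.0], [527.0, -66.0]]
top handle_push 0.68 98 rect [ 552.5 -104.1   52.1   10.2   21.5] z [124.2 128.  130.9] xy 2/98 [[529.0, -115.0], [575.0, -94.0]]
top case 0.69 7669 rect [528.4 -81.8 201.3 309.9  21.2] z [66.  70.2 74.2] xy 2/98 [[402.0, -238.0], [650.0, 73.0]]
side catch 0.66 534 rect [ 494.2 -121.2   55.5  119.    22.3] z [109.  111.4 113. ] xy 2/98 [[457.0, -180.0], [532.0, -68.0]]
side handle_push 0.85 82 rect [ 555.4 -106.2   52.5   10.7   21.5] z [122.6 126.4 128.9] xy 2/98 [[532.0, -118.0], [579.0, -96.0]]
side case 0.72 3268 rect [ 539.5 -106.4  200.7  363.1   21.2] z [66.6 69.8 74.2] xy 2/98 [[406.0, -250.0], [657.0, 63.0]]
```

The two views agree. The top view shows the case at about (240–370, 180–300), the red catch at (315, 247), and the handle at (306, 218). The side view shows the same layout, with the pots at (260, 300), (312, 312) and (263, 347).

The case origin is at about (529.5, -82) mm with yaw 21.2°, and the lid is at z = 70. I'll put the tool centre at case (-18, -60), which is world (534, -144), with tool yaw 111.2.

Request:
move_arm --steps '[[[23, -44, 0, -3.5, 0.4], [46, -88, 0, -7, 0.4], [69, -132, 0, -10.5, 0.4], [92, -176, 0, -14, 0.4], [115, -220, 0, -17.5, 0.4]]]'

```text
t: 1.9
eef_pos: [0.3083, 0.2934, 0.2315]
tool_rot: [179.9, -0.0, 141.9]
ft_force: [2.1, 1.1, -0.5]
opening: 0.06
gripper_force: 0.0
```

Request:
move_arm --steps '[[[23, -44, 0, -3.5, 0.4], [46, -88, 0, -7, 0.4], [69, -132, 0, -10.5, 0.4], [92, -176, 0, -14, 0.4], [115, -220, 0, -17.5, 0.4]]]'

```text
t: 2.4
eef_pos: [0.4233, 0.0734, 0.2318]
tool_rot: [179.9, -0.0, 124.4]
ft_force: [0.9, 0.2, 0.8]
opening: 0.0595
gripper_force: 0.0
```

Request:
move_arm --steps '[[[23, -44, 0, -3.3, 0.4], [46, -88, 0, -6.6, 0.4], [69, -132, 0, -9.9, 0.4], [92, -176, 0, -13.3, 0.4], [111, -219, 0, -13.3, 0.4]]]'

```text
t: 2.9
eef_pos: [0.5348, -0.1453, 0.2314]
tool_rot: [180.0, 0.0, 111.2]
ft_force: [0.9, -0.0, -0.1]
opening: 0.0596
gripper_force: 0.0
```

```bash
python3 - <<'E'
from h import *
s=readout.observe();print({k:np.round(v,3).tolist() for k,v in s.items() if k in('t','eef_pos','tool_rot','ft_force','opening')})
E
```

```text
{'t': 2.9, 'eef_pos': [0.535, -0.145, 0.231], 'tool_rot': [179.954, 0.029, 111.204], 'ft_force': [0.928, -0.021, -0.056], 'opening': 0.06}
```

Request:
move_arm --steps '[[[0, 0, -25, 0, 0.4], [0, 0, -50, 0, 0.4], [0, 0, -75, 0, 0.4], [0, 0, -90, 0, 0.4], [0, 0, -90, 0, 0.4]]]'

```text
t: 3.4
eef_pos: [0.5317, -0.1429, 0.1388]
tool_rot: [-179.7, -0.2, 111.2]
ft_force: [-0.4, -0.1, -0.0]
opening: 0.0599
gripper_force: 0.0
```

```bash
python3 - <<'E'
from h import *
s=readout.observe();print({k:np.round(v,3).tolist() for k,v in s.items() if k in('t','eef_pos','tool_rot','ft_force','opening')})
a=viewer.capture('side');b=viewer.capture('top')
A=cv2.resize(a['image'][140:290,260:420],None,fx=4,fy=4,interpolation=2)[:600,:400*2]
cv2.imwrite('pics/s1.png',A)
B=cv2.resize(b['image'][160:310,215:375],None,fx=4,fy=4,interpolation=2);cv2.imwrite('pics/t1.png',B)
E
```

```text
{'t': 3.4, 'eef_pos': [0.532, -0.143, 0.139], 'tool_rot': [-179.737, -0.181, 111.211], 'ft_force': [-0.398, -0.143, -0.049], 'opening': 0.06}
```

View pics/s1.png

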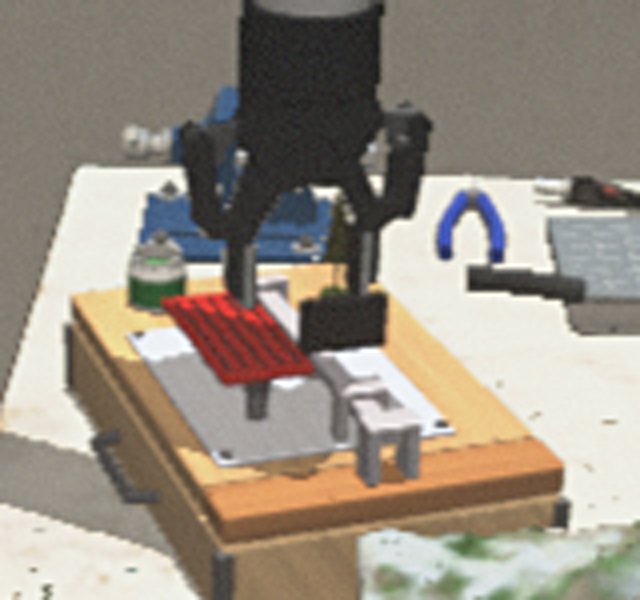

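View pics/t1.png

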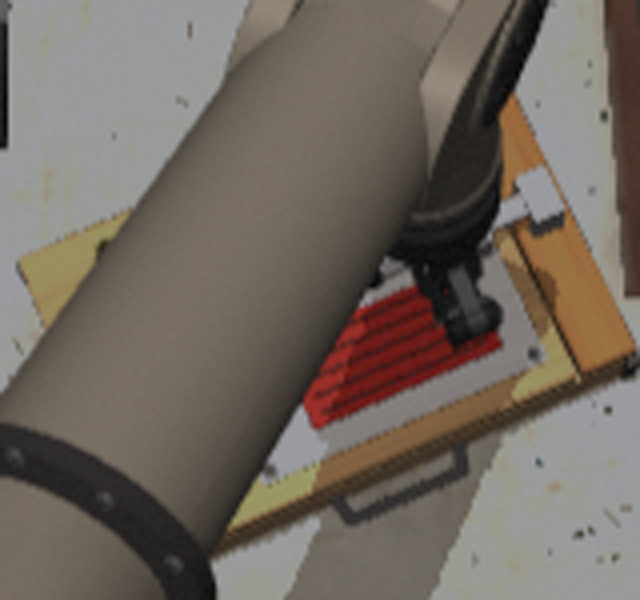

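The side crop shows the two tips at about (240, 300) and (365, 290), with the handle just below the second. The top crop shows one finger over the right part of the catch at (470, 330). I'll check the tip positions with depth before lowering.

```bash
cat >> h.py <<'E'
def cloud(p):
    f=240/np.tan(np.radians(p['fov_y']/2));T=p['world_from_camera'];z=p['range_z']
    v,u=np.mgrid[:480,:640]
    P=np.stack([(u-p['cx'])/f*z,(v-p['cy'])/f*z,z],-1)@T[:3,:3].T+T[:3,3]
    return P*1000
def tocase(P,o=(529.5,-82),yaw=21.2):
    c,s=np.cos(np.radians(yaw)),np.sin(np.radians(yaw));d=P-np.array([*o,70])
    return np.stack([c*d[...,0]+s*d[...,1],-s*d[...,0]+c*d[...,1],d[...,2]],-1)
def state():
    s=readout.observe();print({k:np.round(v,4).tolist() for k,v in s.items() if k in('t','eef_pos','ft_force','opening')},'tcp case',tocase(np.array(s['eef_pos'])*1000).round(1))
E
python3 - <<'E'
from h import *
state()
p=viewer.capture('side');Q=tocase(cloud(p));z=p['range_z']
m=(z>0)&(abs(Q[...,0]+18)<65)&(abs(Q[...,1]+60)<40)
for c,lo,hi in(('A',-80,-40),('B',0,40)):
    k=m&(Q[...,0]>lo)&(Q[...,0]<hi)&(Q[...,2]>48)&(Q[...,1]<-42)
    R=Q[k];print(c,len(R),'minup',np.percentile(R[:,2],[0,2]).round(1));R=R[R[:,2]<100]
    print(np.percentile(R,[3,50,97],axis=0).round(1).tolist())
h=(abs(Q[...,0]-15)<35)&(abs(Q[...,1]+35)<9)&(Q[...,2]>30)&(Q[...,2]<57);print('handle face',np.percentile(Q[h],[3,50,97],axis=0).round(1).tolist())
state()
E
```

```text
{'t': 3.5, 'eef_pos': [0.5338, -0.1438, 0.1417], 'ft_force': [0.1886, 0.4249, 0.1158], 'opening': 0.0597} tcp case [-18.3 -59.2  71.7]
A 3358 minup [77.1 98.4]
[[-63.1, -71.1, 77.6], [-56.2, -66.4, 90.2], [-50.1, -50.6, 99.1]]
B 1429 minup [76.3 87. ]
[[9.3, -71.8, 78.2], [12.0, -65.6, 89.5], [21.7, -50.1, 99.1]]
handle face [[-10.4, -38.0, 31.1], [14.3, -34.0, 44.2], [40.9, -29.2, 56.4]]
{'t': 3.55, 'eef_pos': [0.5344, -0.1441, 0.1424], 'ft_force': [-0.5742, -0.8644, -0.2806], 'opening': 0.0596} tcp case [-17.9 -59.6  72.4]
```

Request:
move_arm --steps '[[[0, 0, -10, 0, 0.4], [0, 0, -20, 0, 0.4], [0, 0, -28, 0, 0.4], [0, 0, -28, 0, 0.4], [0, 0, -28, 0, 0.4]]]'

```text
t: 4.05
eef_pos: [0.5334, -0.1438, 0.113]
tool_rot: [-180.0, -0.0, 111.2]
ft_force: [-0.7, -0.0, -0.7]
opening: 0.0599
gripper_force: 0.0
```

Request:
move_arm --steps '[[[0, 0, -2, 0, 0.4], [0, 0, -4, 0, 0.4], [0, 0, -6, 0, 0.4], [0, 0, -6, 0, 0.4], [0, 0, -6, 0, 0.4]]]'

```text
t: 4.55
eef_pos: [0.5336, -0.1438, 0.1073]
tool_rot: [180.0, -0.0, 111.2]
ft_force: [0.5, 0.1, -0.4]
opening: 0.0596
gripper_force: 0.0
```

```bash
python3 - <<'E'
from h import *
state()
p=viewer.capture('side');Q=tocase(cloud(p));z=p['range_z']
k=(z>0)&(abs(Q[...,0]+48)<22)&(abs(Q[...,1]-0)<30)&(Q[...,2]>25)&(Q[...,2]<50);print(k.sum(),np.percentile(Q[k][:,2],[10,50,90]))
state()
E
```

```text
{'t': 4.55, 'eef_pos': [0.5336, -0.1438, 0.1073], 'ft_force': [0.4731, 0.0565, -0.3843], 'opening': 0.0596} tcp case [-18.5 -59.1  37.3]
116 [40.36782219 41.5451807  42.85302008]
{'t': 4.6, 'eef_pos': [0.5336, -0.1438, 0.1073], 'ft_force': [0.1696, -0.1373, 0.4192], 'opening': 0.0598} tcp case [-18.6 -59.1  37.3]
```

Request:
move_arm --steps '[[[0, 0, -1, 0, 0.4], [0, 0, -1, 0, 0.4], [0, 0, -2, 0, 0.4], [0, 0, -2, 0, 0.4], [0, 0, -2, 0, 0.4]]]'

```text
t: 5.1
eef_pos: [0.5336, -0.1439, 0.1055]
tool_rot: [180.0, 0.0, 111.2]
ft_force: [-0.9, -0.1, 3.2]
opening: 0.0595
gripper_force: 1.5
```

Request:
move_arm --steps '[[[0, 0, -1, 0, 0.4], [0, 0, -1, 0, 0.4], [0, 0, -2, 0, 0.4], [0, 0, -2, 0, 0.4], [0, 0, -2, 0, 0.4]]]'

```text
t: 5.6
eef_pos: [0.5337, -0.1439, 0.1034]
tool_rot: [180.0, 0.0, 111.2]
ft_force: [-0.2, 0.7, 4.0]
opening: 0.0598
gripper_force: 1.9
```

Request:
move_arm --steps '[[[0, 0, -1, 0, 0.4], [0, 0, -2, 0, 0.4], [0, 0, -3, 0, 0.4], [0, 0, -4, 0, 0.4], [0, 0, -4, 0, 0.4]]]'

```text
t: 6.1
eef_pos: [0.5337, -0.1439, 0.0993]
tool_rot: [180.0, 0.0, 111.2]
ft_force: [-0.6, 0.4, 4.8]
opening: 0.06
gripper_force: 2.7
```

```bash
python3 - <<'E'
from h import *
F=[]
for i in range(3):
  p=viewer.capture('side');F.append(readout.observe()['ft_force'][2]);Q=tocase(cloud(p));z=p['range_z']
  k=(z>0)&(abs(Q[...,0]+48)<22)&(abs(Q[...,1]-0)<30)&(Q[...,2]>25)&(Q[...,2]<50);print(k.sum(),np.percentile(Q[k][:,2],[10,50,90]))
print(F);state()
E
```

```text
121 [32.65909832 33.89417853 35.07680701]
122 [32.39834072 33.77204627 35.18877581]
122 [32.4766069  33.91626404 35.41592408]
[np.float64(6.745865256935403), np.float64(5.189914599826339), np.float64(6.164299128766263)]
{'t': 6.25, 'eef_pos': [0.5337, -0.1439, 0.0994], 'ft_force': [-1.6742, 0.0563, 6.1643], 'opening': 0.0599} tcp case [-18.5 -59.2  29.4]
```

Request:
move_arm --steps '[[[-0.9, 2.3, 0, 0, 0.4], [-1.8, 4.7, 0, 0, 0.4], [-2.7, 7, 0, 0, 0.4], [-3.6, 9.3, 0, 0, 0.4], [-4.5, 11.7, 0, 0, 0.4]]]'

```text
t: 6.75
eef_pos: [0.5302, -0.134, 0.1001]
tool_rot: [179.9, 0.2, 111.2]
ft_force: [1.9, -3.3, 4.8]
opening: 0.0601
gripper_force: 2.5
```

Request:
move_arm --steps '[[[-0.9, 2.3, 0, 0, 0.4], [-1.8, 4.7, 0, 0, 0.4], [-2.7, 7, 0, 0, 0.4], [-3.6, 9.3, 0, 0, 0.4], [-3.6, 9.3, 0, 0, 0.4]]]'

```text
t: 7.25
eef_pos: [0.5267, -0.125, 0.1]
tool_rot: [179.9, 0.3, 111.2]
ft_force: [1.5, -4.2, 5.6]
opening: 0.0597
gripper_force: 3.2
```

```bash
cat >> h.py <<'E'
def check():
    F=[]
    p=viewer.capture('side');Q=tocase(cloud(p));z=p['range_z']
    k=(z>0)&(abs(Q[...,0]+48)<22)&(abs(Q[...,1]-10)<24)&(Q[...,2]>25)&(Q[...,2]<50)
    print('catch up',k.sum(),np.percentile(Q[k][:,2],[10,50,90]).round(1))
    m=(z>0)&(Q[...,0]>30)&(Q[...,0]<41)&(Q[...,1]>-45)&(Q[...,1]<30)&(Q[...,2]>32)&(Q[...,2]<52)
    print('handle face y',m.sum(),np.percentile(Q[m],[10,50,90],axis=0).round(1).tolist())
    state();return p
E
python3 - <<'E'
from h import *
check()
E
```

```text
catch up 88 [33.1 34.3 35.5]
handle face y 28 [[32.4, -29.3, 36.1], [35.4, -27.3, 43.0], [39.7, -24.7, 49.1]]
{'t': 7.3, 'eef_pos': [0.5267, -0.125, 0.1], 'ft_force': [1.7519, -4.4706, 4.814], 'opening': 0.0596} tcp case [-18.1 -39.1  30. ]
```

Request:
move_arm --steps '[[[-0.9, 2.3, -0.5, 0, 0.4], [-1.8, 4.7, -0.5, 0, 0.4], [-2.7, 7, -0.5, 0, 0.4], [-3.6, 9.3, -0.5, 0, 0.4], [-4.5, 11.7, -0.5, 0, 0.4]]]'

```text
t: 7.8
eef_pos: [0.5226, -0.1142, 0.0999]
tool_rot: [179.9, 0.4, 111.1]
ft_force: [1.8, -5.6, 5.2]
opening: 0.06
gripper_force: 3.6
```

Request:
move_arm --steps '[[[-0.9, 2.3, 0, 0, 0.4], [-1.8, 4.7, 0, 0, 0.4], [-2.7, 7, 0, 0, 0.4], [-3.6, 9.3, 0, 0, 0.4], [-4.5, 11.7, 0, 0, 0.4]]]'

```text
t: 8.3
eef_pos: [0.518, -0.1025, 0.0999]
tool_rot: [179.9, 0.3, 111.1]
ft_force: [1.8, -6.2, 5.9]
opening: 0.0596
gripper_force: 3.6
```

```bash
python3 - <<'E'
from h import *
check()
E
```

```text
catch up 96 [32.9 34.2 35.6]
handle face y 32 [[31.5, -5.4, 34.2], [36.6, -3.1, 42.4], [40.0, -0.7, 50.1]]
{'t': 8.35, 'eef_pos': [0.5178, -0.1019, 0.0999], 'ft_force': [1.6927, -5.2492, 6.4959], 'opening': 0.0601} tcp case [-18.1 -14.3  29.9]
```

Request:
move_arm --steps '[[[-0.9, 2.3, 0, 0, 0.4], [-1.8, 4.7, 0, 0, 0.4], [-2.5, 6.5, 0, 0, 0.4], [-2.5, 6.5, 0, 0, 0.4], [-2.5, 6.5, 0, 0, 0.4]]]'

```text
t: 8.85
eef_pos: [0.5154, -0.0954, 0.0998]
tool_rot: [179.9, 0.3, 111.1]
ft_force: [1.7, -4.6, 6.2]
opening: 0.0598
gripper_force: 3.2
```

Request:
move_arm --steps '[[[-0.4, 0.9, 0, 0, 0.4], [-0.7, 1.9, 0, 0, 0.4], [-0.7, 1.9, 0, 0, 0.4], [-0.7, 1.9, 0, 0, 0.4], [-0.7, 1.9, 0, 0, 0.4]]]'

```text
t: 9.35
eef_pos: [0.5147, -0.0938, 0.0998]
tool_rot: [179.9, 0.3, 111.1]
ft_force: [1.3, -5.6, 6.1]
opening: 0.0601
gripper_force: 3.3
```

```bash
python3 - <<'E'
from h import *
check()
E
```

```text
catch up 124 [33.2 34.6 44.4]
handle face y 28 [[32.3, 3.8, 33.3], [36.0, 5.3, 40.6], [39.3, 9.2, 48.9]]
{'t': 9.4, 'eef_pos': [0.5147, -0.0938, 0.0998], 'ft_force': [0.4502, -5.1682, 6.6257], 'opening': 0.0601} tcp case [-18.   -5.7  29.8]
```

Request:
move_arm --steps '[[[-0.4, 0.9, 0, 0, 0.4], [-0.4, 0.9, 0, 0, 0.4], [-0.4, 0.9, 0, 0, 0.4], [-0.4, 0.9, 0, 0, 0.4], [-0.4, 0.9, 0, 0, 0.4]]]'

```text
t: 9.9
eef_pos: [0.5146, -0.0934, 0.0999]
tool_rot: [179.9, 0.4, 111.1]
ft_force: [2.3, -5.6, 5.7]
opening: 0.0597
gripper_force: 3.9
```

Request:
move_arm --steps '[[[-0.4, 0.9, 0, 0, 0.4], [-0.4, 0.9, 0, 0, 0.4], [-0.4, 0.9, 0, 0, 0.4], [-0.4, 0.9, 0, 0, 0.4], [-0.4, 0.9, 0, 0, 0.4]]]'

```text
t: 10.4
eef_pos: [0.5146, -0.0934, 0.0999]
tool_rot: [179.8, 0.4, 111.1]
ft_force: [3.8, -7.3, 3.8]
opening: 0.0598
gripper_force: 4.6
```

The bolt no longer advances and the push force is rising, so it's at its end stop. I'll ease off slightly while holding the catch down, then lift.

Request:
move_arm --steps '[[[0.7, -1.9, 0, 0, 0.4], [1.5, -3.8, 0, 0, 0.4], [1.5, -3.8, 0, 0, 0.4], [1.5, -3.8, 3, 0, 0.4], [1.5, -3.8, 6, 0, 0.4]]]'

```text
t: 10.9
eef_pos: [0.5145, -0.0934, 0.105]
tool_rot: [180.0, 0.1, 111.2]
ft_force: [2.8, -3.5, 2.0]
opening: 0.0596
gripper_force: 2.4
```

Request:
move_arm --steps '[[[0, 0, 5, 0, 0.4], [0, 0, 15, 0, 0.4], [0, 0, 35, 0, 0.4], [0, 0, 60, 0, 0.4], [0, 0, 90, 0, 0.4]]]'

```text
t: 11.4
eef_pos: [0.5114, -0.0906, 0.1938]
tool_rot: [-179.7, -0.3, 111.3]
ft_force: [0.4, -0.6, 0.3]
opening: 0.0595
gripper_force: 0.0
```

Request:
move_arm --steps '[[[0, 0, 30, 0, 0.4], [-30, 0, 60, 0, 0.4], [-60, 0, 60, 0, 0.4], [-90, 0, 60, 0, 0.4], [-90, 0, 60, 0, 0.4]]]'

```text
t: 11.9
eef_pos: [0.4189, -0.0916, 0.2539]
tool_rot: [-179.8, -0.4, 111.2]
ft_force: [0.7, -0.3, -0.5]
opening: 0.0595
gripper_force: 0.0
```

```bash
python3 - <<'E'
from h import *
p=check();cv2.imwrite('pics/s2.png',cv2.resize(p['image'][140:290,260:420],None,fx=4,fy=4,interpolation=2))
look('side',L[1:6])
E
```

```text
catch up 150 [40.2 41.4 42.8]
handle face y 30 [[31.1, 4.4, 34.3], [35.3, 6.4, 42.7], [38.7, 7.9, 51.0]]
{'t': 11.95, 'eef_pos': [0.4213, -0.0913, 0.2542], 'ft_force': [0.4966, -0.0491, 0.0848], 'opening': 0.0601} tcp case [-104.2   30.4  184.2]
side handle_push [([547, -70, 113], 0.66), ([493, -117, 113], 0.55)]
side catch_top [([496, -117, 114], 0.63)]
side guide_right [([569, -171, 106], 0.73), ([536, -83, 2], 0.25)]
side pot_green_mid [([439, 15, 88], 0.55)]
side spare_cone_mid [([551, 35, 106], 0.57), ([438, 13, 89], 0.33)]
```

View pics/s2.png

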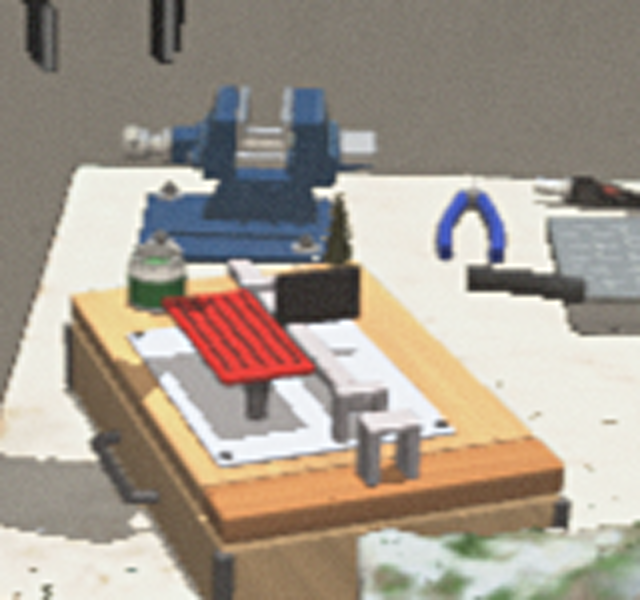

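The bolt is out of its keeper, which shows empty at (390, 440). The handle is at (318, 293), about 41 mm along. The catch is back up at 41.4 mm, and the pot and tree haven't moved.

```bash
python3 -c "
from station import job_done;print(job_done())"
```

```text
the job is handed in; nothing more can be done
None
```

The lid is unbolted: the bolt was pushed to its left end stop (about 41 mm, clear of the keeper), the catch sprang back up, the hand is clear, the pot and tree on the lid did not move, and the job was handed in at about 12 s.

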